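# Fetch the carton from behind the buffer bottles

## Task

The blue carton lies behind the three buffer bottles: first stand all three bottles upright on the grey mat without disturbing the carton, then lay the carton flat, centred and lengthwise on the yellow mat, and only then put every bottle back upright on the middle of the disc that matches its cap colour. Never knock a bottle over, and leave the glass beaker standing where it is.

Things in the scene. Friction and masses are not known exactly. Their poses are not given: they have to be found in the camera images.
- bottle_red: loose white plastic buffer bottle with a red screw cap and red-tinted label; round body 58 mm in diameter, straight up to 86 mm, whole height 118 mm, about 0.22 kg; origin at the centre of its underside, z up along the bottle. At the start it stands on the disc of its own colour, in a row of three, neighbours 85 mm apart centre to centre; hold it across the body, fingertips 45 to 60 mm above its underside, which keeps them over the carton behind
- bottle_green: loose white plastic buffer bottle with a green screw cap and green-tinted label; round body 58 mm in diameter, straight up to 86 mm, whole height 118 mm, about 0.22 kg; origin at the centre of its underside, z up along the bottle. At the start it stands on the disc of its own colour, in a row of three, neighbours 85 mm apart centre to centre; hold it across the body, fingertips 45 to 60 mm above its underside, which keeps them over the carton behind
- bottle_blue: loose white plastic buffer bottle with a blue screw cap and blue-tinted label; round body 58 mm in diameter, straight up to 86 mm, whole height 118 mm, about 0.22 kg; origin at the centre of its underside, z up along the bottle. At the start it stands on the disc of its own colour, in a row of three, neighbours 85 mm apart centre to centre; hold it across the body, fingertips 45 to 60 mm above its underside, which keeps them over the carton behind
- spot_red: red round flat disc, 74 mm in diameter and 2 mm thick, fixed on the white plate: the home of the red-capped bottle; origin at the centre of its underside, which lies on the white plate's top 4 mm above the worktop. The three discs lie in a row along their y axis, in any order of colours; their x axis points from the bottle row towards the carton. The plate (157 x 270 mm, 4 mm thick, with a 7 mm high bead round its rear and sides) is fixed
- spot_green: green round flat disc, 74 mm in diameter and 2 mm thick, fixed on the white plate: the home of the green-capped bottle; origin at the centre of its underside, which lies on the white plate's top 4 mm above the worktop. The three discs lie in a row along their y axis, in any order of colours; their x axis points from the bottle row towards the carton. The plate (157 x 270 mm, 4 mm thick, with a 7 mm high bead round its rear and sides) is fixed
- spot_blue: blue round flat disc, 74 mm in diameter and 2 mm thick, fixed on the white plate: the home of the blue-capped bottle; origin at the centre of its underside, which lies on the white plate's top 4 mm above the worktop. The three discs lie in a row along their y axis, in any order of colours; their x axis points from the bottle row towards the carton. The plate (157 x 270 mm, 4 mm thick, with a 7 mm high bead round its rear and sides) is fixed
- carton: loose blue carton, 56 mm (x) x 110 mm (y) x 31 mm high, about 0.06 kg; origin at the centre of its underside, z up. At the start it lies on the white plate right behind the bottle row as seen from the robot, its long side along the row, only about 12 mm from the bottles; it can be gripped only across its 56 mm width
- grey_mat: grey flat mat, 84 mm (x) x 250 mm (y) x 2 mm, fixed on the worktop: the side area, with room for the three bottles in a row 80 mm apart; origin at the centre of its underside on the worktop, z up
- yellow_mat: yellow flat mat, 80 mm (x) x 134 mm (y) x 2 mm, fixed on the worktop: where the carton is wanted, its long side along the mat's; origin at the centre of its underside on the worktop, z up
- beaker: empty clear glass beaker, 70 mm in diameter and 93 mm high, loose, standing on the worktop to the left of the plate; a bystander, not to be moved; origin at the centre of its underside
Mind the look-alikes: they are no part of the job. What is shaped like the bottle_red but brown or orange is not meant.

How it is judged:
By the outcome, as a careful person would: the job done as asked, in the order asked, and still so for the second after the job is handed in, with the robot touching nothing.
It also fails if it takes over 128 s, if anything falls off the work surface, if the arm or the gripper's body presses on something with over 40 N, if the wrist force passes 120 N, or if a joint passes its speed limit or range.

## Robot

A 6-joint arm with a two-finger parallel gripper is mounted at the origin on a cart in front of the work surface, level with it; the furniture and walls round the work are solid. World frame = base frame: x ahead of the robot, y to its left, z up, the work surface at z = 0. Lengths are in m, angles in rad, forces in N, time in s.
With the tool pointing down it reaches from about 0.35 to 0.85 m from the base axis. Payload 8.1 kg.
Tool frame: the origin (TCP) lies on the centre line of the jaws, within the pads' length; the fingertips stand 14 mm ahead of it and the grasp point (between the pads) lies 5 mm behind it; z points along the fingers, y is the line along which they close (so a half turn about z gives the same grasp; the last joint's range is limited). The gripper opens to 85 mm and grips with 20 to 120 N. Pads are 22 mm wide; open, the fingers measure 114 mm over their backs; the gripper's body (76 mm by 85 mm) begins 54 mm behind the grasp point. The pads swing forward as they close: fully open they stand 13 mm farther back than shut.
Start: joints at [1.049, 0.13, 1.488, -0, 1.523, -0.085], TCP at [0.254, 0.544, 0.212] pointing down, gripper open.
Joint ranges: [-2.96, 2.96], [-0.89, 2.26], [0.02, 2.5], [-1.34, 4.48], [0, 2.73], [-2.66, 2.66]. Speed limits (rad/s): [2.39, 2.39, 2.79, 3.14, 3.14, 3.14].

## Interface

Orientations are given as a unit quaternion [w, x, y, z].
In Python, from cell import sensors, read_camera, get_calibration, ticket, nets gives the robot as it stands.
- The arm moves only by the tool drive_tool, never from a script. Its argument "targets" is a list of rows, each a list of 3 entries, a list of its own where there are three numbers: the closure, from 0 (fully open) to 1 (shut), then the shift along the tool's x, y, z scaled (see below), then the turn, a rotation vector about the tool's x, y, z scaled (see below). A call has 1 to 12 rows; each row is the pose to reach, as a shift and turn from the pose commanded when the call began, along the tool's axes at that moment; what a row does not reach only later rows make up. The controller multiplies each number of a shift by 0.1 m and each number of a turn by 0.5 rad. A row lasts 1/10 s, in which the tool goes at most 50 mm and 8.59 degrees, less where a joint would pass 70% of its speed; a pose out of reach is approached as far as the arm can. A call with a number of a shift or a turn outside -1 to 1 is refused whole. A call with a gripper value outside its range is refused whole. The fingers move at their own pace and stop on an object; "squeeze" is the grip in N (left out, the last holds). Time passes only in rows, so rows that repeat a pose let the fingers close. It gives the time, the measured TCP pose, the force, the opening and the grip force at its end, in the units of the state.
- sensors.sense(): the state, without advancing time (a new reading comes with each control period).
- read_camera(name): name is "scene" or "top" or "wrist"; returns the picture (480x640x3 uint8, red, green, blue); there is no depth.
- get_calibration(name): a dict with "camera_matrix" (3x3 intrinsics, pixels), "R" (3x3) and "t" (3): a world point X has camera coordinates R X + t; the wrist camera has in their place "mount" (4x4, takes a point from camera to tool coordinates, whose origin is the TCP and whose axes are the flange's). Camera axes: x right, y down, z forward; pixel columns grow to the right and rows downward; lengths in m; the calibration is good to about 2 mm. A picture is of the moment at which its call begins: read the wrist's pose just before it. get_calibration takes no time and is no camera call.
- ticket.close_job(): hands the job in; it is judged then, once.
Trained networks look in the newest picture that a camera, given by its name, has taken for a name from the list of things; names that differ only in an ending like _2 or _b are one class to them, and where a whole thing is asked for, a point or a joint stands for the part that bears it (a point fixed in the world has none). Each returns a list of dicts, best first, with "confidence" (0 to 1); they miss things now and then, are a little off and sometimes report something else, mostly with a low value. They report only what shows in the picture. A call takes as long as a camera call. They do not tell look-alikes from the thing itself.
- nets.boxes_of(camera, query): "extent" ([left, top, right, bottom] in pixels, round what is visible of it).
- nets.outline_of(camera, query): "mask" (480x640 bool, what is visible of it) and "extent" ([left, top, right, bottom] in pixels, round what is visible of it).
The state is a dict: "time_s": time; "joints": joint angles; "dq": joint speeds; "tau": joint torques, N m; "tool_pos": TCP position; "tcp_rot": TCP orientation; "force": force on the tool from outside, world axes, zero at the start; "torque": the same for the moment, N m; "opening": opening from 0.0 (shut) to 1.0 (fully open); "gripper_force": force on a finger pad.
Only numpy, scipy, OpenCV 4.12 (cv2) and the standard library are available. Lean on these libraries where they do the work, as an engineer would, in place of code of your own. Each camera call takes 0.05 s, during which the arm holds its last target. There are 200 camera calls.

## Working session

There is one attempt and no reset: what is moved stays moved. The work goes in short steps, Python scripts to look and compute and a tool call to move; the robot and the scene stay as the last step left them, time stands still between calls to the robot, and variables do not carry over. Pictures are saved under pics/ and viewed, at most 15 in all, crops included, and the job is handed in when it is done.

Besides the shell and the picture viewer there is one more tool, called after "Request:" as name(argument=value, ...) on one line, values as JSON. drive_tool: Moves the arm, as the interface text tells. Its arguments: {"type":"object","properties":{"targets":{"type":"array"},"squeeze":{"type":"number"}},"required":["targets"]}

```bash
mkdir -p pics
python3 - <<'E'
from cell import sensors, read_camera, get_calibration
import cv2
print(sensors.sense())
for n in ("scene","top"):
    im=read_camera(n); cv2.imwrite(f"pics/{n}0.png",im[:,:,::-1])
for n in ("scene","top","wrist"): print(n,get_calibration(n))
E
```

```text
{'time_s': 0.0, 'joints': array([ 1.04858845e+00,  1.31175531e-01,  1.48927811e+00, -6.66036433e-07,
        1.52298365e+00, -8.54132984e-02]), 'dq': array([-1.63649694e-03, -4.55538217e-05, -2.74527349e-05,  1.38663270e-03,
        3.95913173e-05,  9.78643809e-04]), 'tau': array([-4.05731262e-04, -5.69374466e+01, -5.00566077e+01, -1.45294480e-04,
        1.45389672e-02, -3.09011091e-05]), 'tool_pos': array([0.25351948, 0.54316939, 0.21103651]), 'tcp_rot': array([-2.75602605e-04,  2.16665155e-01,  9.76245543e-01, -8.80180996e-04]), 'force': array([0.38114126, 1.05066671, 0.19200778]), 'torque': array([-0.02159149,  0.03311775, -0.03393398]), 'gripper_force': 0.0, 'opening': 0.9996113898226614}
scene {'camera_matrix': array([[568.03708696,   0.        , 320.47306442],
       [  0.        , 568.03708696, 238.51323888],
       [  0.        ,   0.        ,   1.        ]]), 'R': array([[ 0.76841068, -0.63975325, -0.01614982],
       [-0.38779439, -0.44541029, -0.80698524],
       [ 0.50907813,  0.62635889, -0.59035074]]), 't': array([-0.19459069,  0.36637004,  0.44443866])}
top {'camera_m
[... 193 characters left out ...]
9979049,  0.01998608],
       [-0.99241351, -0.00684004, -0.12275441],
       [ 0.1228654 , -0.01929203, -0.99223581]]), 't': array([0.28011704, 0.51131639, 0.85898163])}
wrist {'camera_matrix': array([[375.63165317,   0.        , 324.40953028],
       [  0.        , 375.63165317, 238.77969975],
       [  0.        ,   0.        ,   1.        ]]), 'mount': array([[-7.05961962e-05, -9.65157555e-01, -2.61669426e-01,
         6.63296632e-02],
       [ 9.99999993e-01, -9.31173446e-05,  7.36681899e-05,
         1.67747243e-04],
       [-9.54673721e-05, -2.61669419e-01,  9.65157555e-01,
        -1.62215407e-01],
       [ 0.00000000e+00,  0.00000000e+00,  0.00000000e+00,
         1.00000000e+00]])}
```

View pics/top0.png

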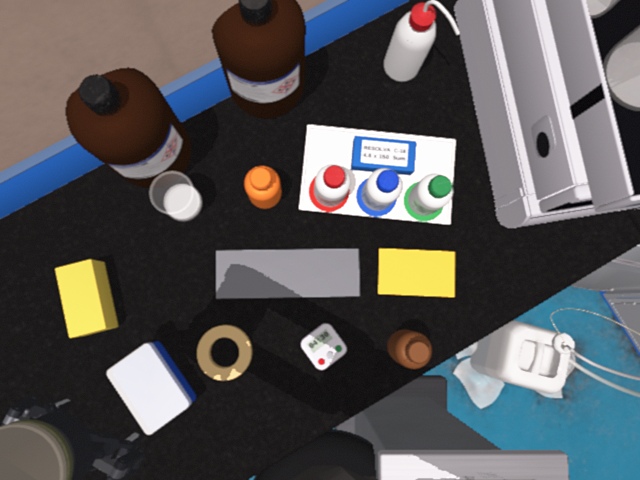

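View pics/scene0.png

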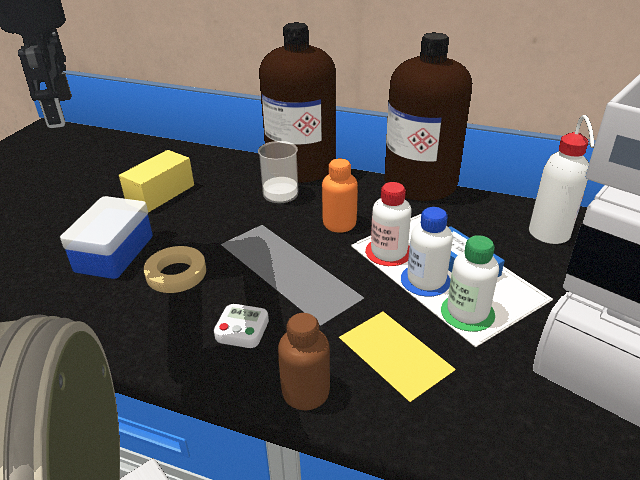

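The top view shows the row, left to right, red (330,185), blue (380,190), green (433,195). The carton is at (384,154), the grey mat at (288,273), the yellow mat at (417,273), the beaker at (176,196), and an orange look-alike at (263,187).

```bash
cat > h.py <<'E'
import numpy as np, cv2
from cell import sensors, read_camera, get_calibration, nets
from scipy.spatial.transform import Rotation as Ro
def back(cam,px,z,pose=None):
    c=get_calibration(cam); K=c["camera_matrix"]
    if cam=="wrist":
        s=pose; q=s["tcp_rot"]; T=np.eye(4); T[:3,:3]=Ro.from_quat([q[1],q[2],q[3],q[0]]).as_matrix(); T[:3,3]=s["tool_pos"]
        M=T@c["mount"]; R=M[:3,:3].T; t=-R@M[:3,3]
    else: R,t=c["R"],c["t"]
    px=np.atleast_2d(np.asarray(px,float)); d=np.c_[px,np.ones(len(px))]@np.linalg.inv(K).T@R
    C=-R.T@t; return C+d*((z-C[2])/d[:,2:3])
def rect(cam,mask,z,pose=None):
    """min area rect of mask's hull mapped to plane z: centre, sizes, angle of long side"""
    m=mask.astype(np.uint8); n,l,st,_=cv2.connectedComponentsWithStats(m)
    m=(l==1+np.argmax(st[1:,4])).astype(np.uint8)
    c=max(cv2.findContours(m,0,cv2.CHAIN_APPROX_NONE)[0],key=len)[:,0]
    w=back(cam,c,z,pose)[:,:2]
    (cx,cy),(a,b),_=r=cv2.minAreaRect((w*1000).astype(np.float32))
    p=cv2.boxPoints(r); e=[p[1]-p[0],p[2]-p[1]]; e=max(e,key=np.linalg.norm)
    return np.round([cx,cy,min(a,b),max(a,b)],1), round(float(np.degrees(np.arctan2(e[1],e[0]))%180),1)
E
python3 - <<'E'
from h import *
im=read_camera("top")
for n,z in [("grey_mat",.002),("yellow_mat",.002),("carton",.035),("beaker",0.0),("bottle_red",.1),("bottle_blue",.1),("bottle_green",.1),("spot_red",.006),("spot_blue",.006),("spot_green",.006)]:
    for d in nets.outline_of("top",n)[:2]:
        print(n,round(d["confidence"],2),np.round(d["extent"]),*rect("top",d["mask"],z))
hsv=cv2.cvtColor(im,cv2.COLOR_RGB2HSV)
def cap(lo,hi,box):
    x0,y0,x1,y1=box; m=cv2.inRange(hsv,lo,hi)[y0:y1,x0:x1]; n,l,s,c=cv2.connectedComponentsWithStats(m)
    k=1+np.argmax(s[1:,4]); print("cap",s[k],c[k]+[x0,y0],back("top",c[k]+[x0,y0],.111))
cap((0,120,80),(12,255,255),(320,163,347,193)); cap((105,120,80),(130,255,255),(374,168,402,195)); cap((45,80,50),(85,255,255),(425,174,456,203))
m=np.zeros(im.shape[:2],bool); m[118:230,290:465]=True
m&=(im.max(2)>60); print("plate",rect("top",m,.004))
E
```

```text
grey_mat 0.96 [216. 247. 359. 296.] [453.1 317.9  85.4 248.6] 91.2
yellow_mat 0.9 [380. 248. 453. 298.] [455.1  93.2  83.  135.6] 88.3
carton 0.57 [350. 134. 416. 177.] [655.6 152.7  63.  112.8] 85.3
beaker 0.83 [147. 171. 199. 222.] [585.7 519.4  78.9  98.9] 36.2
bottle_red 0.91 [242. 166. 281. 209.] [584.1 357.1  61.4  67.1] 46.1
bottle_red 0.69 [316. 162. 346. 208.] [587.  247.2  53.3  69.5] 174.0
bottle_blue 0.64 [360. 170. 404. 211.] [581.8 169.2  56.5  70.3] 134.6
bottle_green 0.73 [408. 173. 454. 215.] [573.9  89.5  55.7  79.1] 131.9
spot_red 0.82 [310. 180. 346. 212.] [584.3 252.6  43.5  71. ] 66.2
spot_red 0.44 [148. 171. 198. 219.] [585.4 517.2  74.4  97.9] 46.6
spot_blue 0.8 [356. 178. 395. 214.] [578.4 172.1  44.5  71.7] 52.1
spot_blue 0.24 [316. 160. 350. 208.] [609.7 239.9  64.2  78.1] 0.2
spot_green 0.8 [402. 181. 444. 220.] [573.6  86.1  47.6  72.7] 44.2
cap [23 12  2  2  4] [343.5 175.5] [[0.59987988 0.2288153  0.111     ]]
cap [  3   0  25  24 424] [388.41037736 179.35849057] [[0.59432272 0.15792761 0.111     ]]
cap [  4   2  23  22 382] [439.60732984 186.34293194] [[0.5838119  0.07708415 0.111     ]]
plate (array([630.7, 157.7, 160.2, 274.1]), 84.7)
```

Request:
drive_tool(targets=[[0,[-0.25,-0.12,-0.1],[0,0,0.25]],[0,[-0.5,-0.25,-0.2],[0,0,0.5]],[0,[-0.75,-0.37,-0.3],[0,0,0.75]],[0,[-1,-0.5,-0.4],[0,0,1]]], squeeze=40)

```text
time_s: 1.05
tool_pos: [0.3238, 0.4553, 0.2525]
tcp_rot: [0.0, 0.454, 0.891, 0.0]
force: [0.5, -0.4, 0.6]
opening: 1.002
gripper_force: 0.0
```

Request:
drive_tool(targets=[[0,[-0.25,0,0],[0,0,0.25]],[0,[-0.5,0,0],[0,0,0.5]],[0,[-0.75,0,0],[0,0,0.75]],[0,[-1,0,0],[0,0,1]]])

```text
time_s: 1.45
tool_pos: [0.3831, 0.3747, 0.2523]
tcp_rot: [0.0, 0.66, 0.751, 0.0]
force: [-0.2, 0.3, 0.5]
opening: 1.001
gripper_force: 0.0
```

Request:
drive_tool(targets=[[0,[-0.25,0.25,0],[0,0,0.15]],[0,[-0.5,0.5,0],[0,0,0.25]],[0,[-0.75,0.75,0],[0,0,0.35]],[0,[-1,1,0],[0,0,0.45]]])

```text
time_s: 1.85
tool_pos: [0.496, 0.2888, 0.2523]
tcp_rot: [0.0, 0.739, 0.673, 0.0]
force: [0.2, 0.3, -1.5]
opening: 1.003
gripper_force: 0.0
```

Request:
drive_tool(targets=[[0,[-0.25,0.19,0],[0,0,0]],[0,[-0.5,0.37,0],[0,0,0]],[0,[-0.75,0.55,0],[0,0,0]],[0,[-1,0.75,0],[0,0,0]],[0,[-1,0.75,0],[0,0,0]],[0,[-1,0.75,0],[0,0,0]]])

```text
time_s: 2.45
tool_pos: [0.5607, 0.1829, 0.252]
tcp_rot: [-0.0, 0.739, 0.674, -0.0]
force: [-0.9, 0.3, -0.5]
opening: 1.002
gripper_force: 0.0
```

Run:
```python
from h import *
s=sensors.sense(); im=read_camera("wrist"); cv2.imwrite("pics/w1.png",im[:,:,::-1])
print(s["tool_pos"],s["tcp_rot"],s["joints"],s["time_s"])
for n,z in [("carton",.035),("bottle_red",.1),("bottle_blue",.1),("bottle_green",.1),("spot_red",.006),("spot_blue",.006),("spot_green",.006),("grey_mat",.002),("yellow_mat",.002)]:
    for d in nets.outline_of("wrist",n)[:2]:
        m=d["mask"].astype(np.uint8); c=max(cv2.findContours(m,0,1)[0],key=len)[:,0]
        w=back("wrist",c,z,s)[:,:2]*1000
        print(n,round(d["confidence"],2),np.round(d["extent"]),*rect("wrist",d["mask"],z,s),"circ",np.round(np.r_[cv2.minEnclosingCircle(w.astype(np.float32))[0],cv2.minEnclosingCircle(w.astype(np.float32))[1]],1))
```

```text
[0.56071683 0.18289665 0.25198703] [-2.21851581e-04  7.39085367e-01  6.73611735e-01 -3.31621075e-05] [2.28150646e-01 8.97064893e-02 1.45966251e+00 3.54688488e-04
 1.59249847e+00 3.20785105e-01] 2.45
carton 0.89 [393. 168. 455. 275.] [658.9 153.3  60.2 110.3] 85.0 circ [658.6 153.4  61.3]
bottle_red 0.65 [314.   0. 382.  52.] [591.2 328.7  32.3  51. ] 174.7 circ [592.1 337.9  26.4]
bottle_red 0.64 [ 46. 250. 158. 339.] [352.3 130.2  54.9 118.4] 24.6 circ [351.6 132.   59.2]
bottle_blue 0.69 [322. 258. 386. 308.] [560.9 125.4  16.3  43.9] 58.0 circ [564.4 123.2  22.2]
bottle_blue 0.58 [328. 192. 392. 265.] [590.6 169.6  54.1  65.4] 87.4 circ [589.7 169.1  33.5]
bottle_green 0.71 [330. 265. 388. 356.] [584.1  93.1  55.1  90.9] 84.9 circ [583.3  93.2  46.2]
bottle_green 0.5 [389. 168. 455. 276.] [642.8 170.   50.5  92.1] 85.1 circ [642.4 169.7  51.4]
spot_red 0.71 [321. 100. 360. 170.] [579.2 253.3  33.   70.1] 71.0 circ [593.8 248.3  35.1]
spot_blue 0.6 [321. 180. 389. 238.] [587.5 175.5  46.7  74.2] 17.0 circ [591.5 162.8  37.3]
spot_green 0.72 [319. 259. 384. 304.] [558.9  89.9  19.4  54.8] 58.3 circ [563.8  86.8  27.6]
grey_mat 0.63 [152.   1. 268. 204.] [454.9 293.   84.9 200.1] 91.1 circ [453.4 293.6 107. ]
yellow_mat 0.79 [203. 226. 287. 334.] [456.2  92.7  80.5 133.8] 87.8 circ [455.5  92.6  76.5]
```

View pics/w1.png

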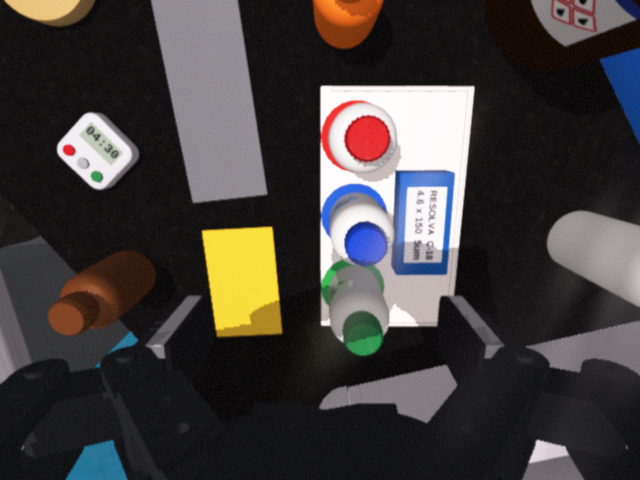

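The wrist view shows caps red (367,138), blue (365,242), green (363,333), the carton at (425,222) and the yellow mat at (242,282). I'll check these against the cap tops and the red disc.

Run:
```python
from h import *
s=sensors.sense(); print(back("wrist",[(368,138),(365,242),(363,334)],.122,s).round(4))
im=cv2.imread("pics/top0.png"); h=cv2.cvtColor(im,cv2.COLOR_BGR2HSV)
print(back("top",[(334,176),(387,180),(439,186)],.118).round(4))
w=cv2.imread("pics/w1.png"); h=cv2.cvtColor(w,cv2.COLOR_BGR2HSV)
for n,lo,hi,box in [("red",(0,120,60),(8,255,255),(315,90,400,180)),("blue",(100,120,60),(130,255,255),(315,175,392,225)),("green",(45,80,40),(85,255,255),(315,255,390,305))]:
    x0,y0,x1,y1=box; m=cv2.inRange(h[y0:y1,x0:x1],lo,hi); 
    if n=="red": m|=cv2.inRange(h[y0:y1,x0:x1],(170,120,60),(180,255,255))
    l,k,st,_=cv2.connectedComponentsWithStats(m); 
    # hull of disc part: smallest x side
    for i in range(1,l):
        if st[i,4]>150:
            c=cv2.findContours((k==i).astype(np.uint8),0,1)[0][0][:,0]+[x0,y0]
            p=back("wrist",c,.006,s)[:,:2].astype(np.float32)*1000; print(n,st[i],np.round(cv2.minEnclosingCircle(p)[0],1),cv2.minEnclosingCircle(p)[1])
```

```text
[[0.5988 0.2461 0.122 ]
 [0.5916 0.1653 0.122 ]
 [0.5847 0.0829 0.122 ]]
[[0.5972 0.2443 0.118 ]
 [0.5916 0.1614 0.118 ]
 [0.5827 0.08   0.118 ]]
red [  5  11  45  69 514] [596.8 248.4] 35.72637939453125
red [  30   26   45   46 1618] [610.7 244.3] 23.728717803955078
blue [  5   9  66  41 733] [589.9 167.9] 36.308555603027344
green [  5   5  30  45 370] [563.7  86.3] 28.48369789123535
```

Request:
drive_tool(targets=[[0,[0.35,0.16,0.2],[0,0,0]],[0,[0.67,0.32,0.4],[0,0,0]],[0,[0.67,0.32,0.7],[0,0,0]],[0,[0.67,0.32,0.9],[0,0,0]],[0,[0.67,0.32,0.9],[0,0,0]]])

```text
time_s: 3.45
tool_pos: [0.596, 0.2468, 0.1574]
tcp_rot: [-0.002, 0.738, 0.674, -0.003]
force: [-0.8, 0.4, -0.4]
opening: 0.998
gripper_force: 0.0
```

Run:
```python
from h import *
s=sensors.sense(); im=read_camera("wrist"); cv2.imwrite("pics/w2.png",im[:,:,::-1])
print(s["tool_pos"])
```

```text
[0.59596234 0.24675974 0.15741991]
```

View pics/w2.png

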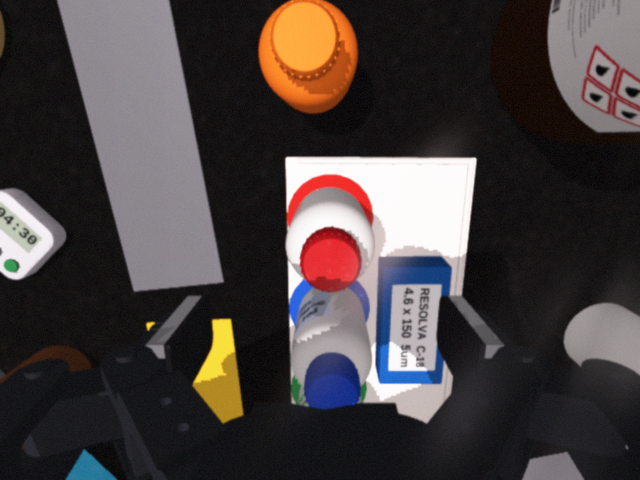

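Red cap sits between the fingers, about 3 mm towards +y of the tool. Descending.

Request:
drive_tool(targets=[[0,[0,0.03,0.2],[0,0,0]],[0,[0,0.03,0.4],[0,0,0]],[0,[0,0.03,0.6],[0,0,0]],[0,[0,0.03,0.75],[0,0,0]],[0,[0,0.03,0.85],[0,0,0]],[0,[0,0.03,0.85],[0,0,0]],[0,[0,0.03,0.85],[0,0,0]]])

```text
time_s: 4.2
tool_pos: [0.6021, 0.247, 0.0781]
tcp_rot: [0.0, 0.739, 0.674, 0.001]
force: [-0.3, -0.8, 0.6]
opening: 1.0
gripper_force: 0.0
```

Request:
drive_tool(targets=[[0,[0,-0.03,0.05],[0,0,0]],[0,[0,-0.03,0.05],[0,0,0]],[0.25,[0,-0.03,0.05],[0,0,0]],[0.25,[0,-0.03,0.05],[0,0,0]],[1,[0,-0.03,0.05],[0,0,0]],[1,[0,-0.03,0.05],[0,0,0]],[1,[0,-0.03,0.05],[0,0,0]],[1,[0,-0.03,0.05],[0,0,0]]])

```text
time_s: 5.0
tool_pos: [0.5994, 0.2493, 0.0783]
tcp_rot: [-0.0, 0.738, 0.674, 0.002]
force: [-18.4, 2.0, 47.3]
opening: 0.067
gripper_force: 21.9
```

Run:
```python
from h import *
a=read_camera("scene")[100:400,250:600]; b=read_camera("wrist")[120:480,100:560]
cv2.imwrite("pics/s3.png",np.hstack([cv2.resize(a,(400,343)),cv2.resize(b,(400,343))])[:,:,::-1]); print(sensors.sense())
```

```text
{'time_s': 5.1, 'joints': array([0.31382711, 0.35017635, 1.47901386, 0.00197035, 1.30430469,
       0.40351053]), 'dq': array([ 0.00130601, -0.00193669, -0.00244387, -0.00712525, -0.01643283,
        0.0007436 ]), 'tau': array([-3.33734214e+00, -4.39490926e+01, -3.43752265e+01, -1.48865014e+00,
       -3.95521715e+00, -1.66035007e-02]), 'tool_pos': array([0.60129228, 0.24974737, 0.07984921]), 'tcp_rot': array([0.00080969, 0.73825927, 0.67450422, 0.00407958]), 'force': array([-12.42253743,   0.8820464 ,  36.62032246]), 'torque': array([ 1.30373780e-01,  2.31172150e+00, -1.82814984e-05]), 'gripper_force': 16.683073311578482, 'opening': 0.007203536417439686}
```

View pics/s3.png

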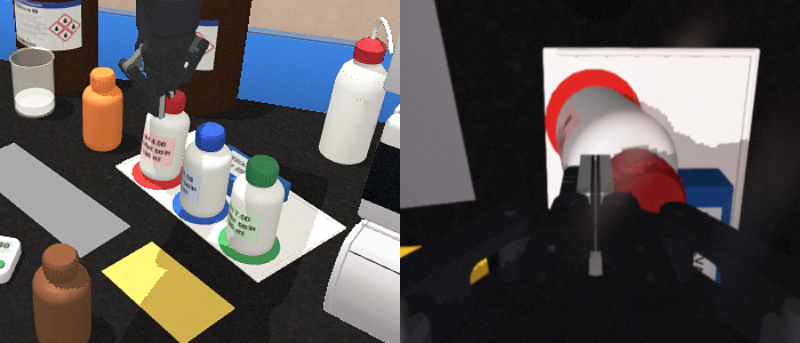

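Fingers have closed beside the cap on top of the red bottle's shoulder (crop 595,160). The bottle is still standing but pressed slightly. I'll lift straight up, closed, before anything else.

Request:
drive_tool(targets=[[1,[0,-0.03,-0.05],[0,0,0]],[1,[0,-0.03,-0.1],[0,0,0]],[1,[0,-0.03,-0.17],[0,0,0]],[1,[0,-0.03,-0.25],[0,0,0]],[1,[0,-0.03,-0.35],[0,0,0]],[1,[0,-0.03,-0.5],[0,0,0]],[1,[0,-0.03,-0.7],[0,0,0]],[1,[0,-0.03,-1],[0,0,0]],[1,[0,-0.03,-1],[0,0,0]],[1,[0,-0.03,-1],[0,0,0]]])

```text
time_s: 6.1
tool_pos: [0.5966, 0.2477, 0.1742]
tcp_rot: [0.001, 0.739, 0.674, 0.001]
force: [-0.6, -0.4, -0.0]
opening: 0.003
gripper_force: 0.0
```

Run:
```python
from h import *
s=sensors.sense();a=read_camera("scene")[0:360,200:600]; b=read_camera("wrist")
cv2.imwrite("pics/w4.png",b[:,:,::-1])
cv2.imwrite("pics/s4.png",np.hstack([cv2.resize(a,(400,360)),cv2.resize(b,(400,360))])[:,:,::-1]); print(s["tool_pos"],s["tcp_rot"],s["joints"],s["opening"])
```

```text
[0.59658796 0.24771346 0.17415603] [6.85200559e-04 7.38563591e-01 6.74181848e-01 1.47933164e-03] [ 3.14227389e-01  2.68850850e-01  1.40056214e+00 -2.66535077e-05
  1.46891914e+00  4.05311191e-01] 0.0025007844277224
```

View pics/s4.png

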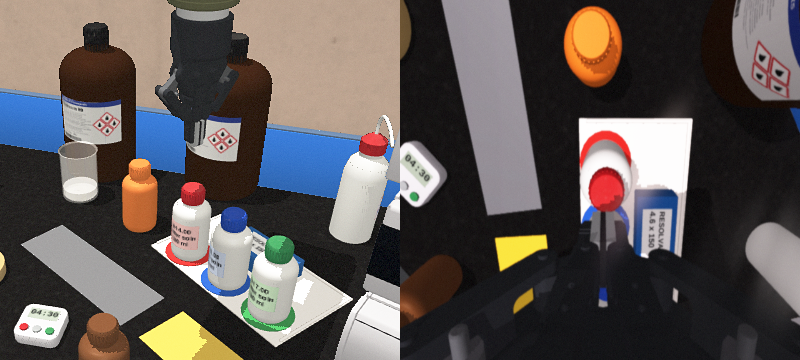

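```bash
cat >> h.py <<'E'
def proj(cam,X,pose=None):
    c=get_calibration(cam); K=c["camera_matrix"]
    if cam=="wrist":
        q=pose["tcp_rot"]; T=np.eye(4); T[:3,:3]=Ro.from_quat([q[1],q[2],q[3],q[0]]).as_matrix(); T[:3,3]=pose["tool_pos"]
        M=np.linalg.inv(T@c["mount"]); R,t=M[:3,:3],M[:3,3]
    else: R,t=c["R"],c["t"]
    p=(np.atleast_2d(X)@R.T+t)@K.T; return (p[:,:2]/p[:,2:]).round(1)
E
python3 - <<'E'
from h import *
s=sensors.sense(); p=s["tool_pos"]
print("tip scene",proj("scene",p-[0,0,.014]),"tcp",proj("scene",p),"tip wrist",proj("wrist",p-[0,0,.014],s))
print("tip at earlier bad pose", proj("scene",[[.6013,.2497,.066],[.6013,.2497,.09]]))
print("red cap in scene px(393,190)",back("scene",[393,187],.122), proj("scene",[[.5985,.247,.124],[.5985,.247,.006]]))
print(back("wrist",[(328,249)],.122,s))
im=read_camera("top"); cv2.imwrite("pics/t4.png",im[60:300,200:520,::-1])
hsv=cv2.cvtColor(read_camera("wrist"),cv2.COLOR_RGB2HSV)
E
```

```text
tip scene [[392.  167.2]] tcp [[392.6 158.5]] tip wrist [[324.8 274.7]]
tip at earlier bad pose [[390.3 218. ]
 [391.2 204.8]]
red cap in scene px(393,190) [[0.6008867  0.24809373 0.122     ]] [[392.5 186.7]
 [388.1 250.8]]
[[0.59725665 0.24980624 0.122     ]]
```

Run:
```python
import cv2
im=cv2.imread("pics/t4.png"); cv2.imwrite("pics/t4b.png",cv2.resize(im,(800,600)))
```

```text
(no output)
```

View pics/t4b.png

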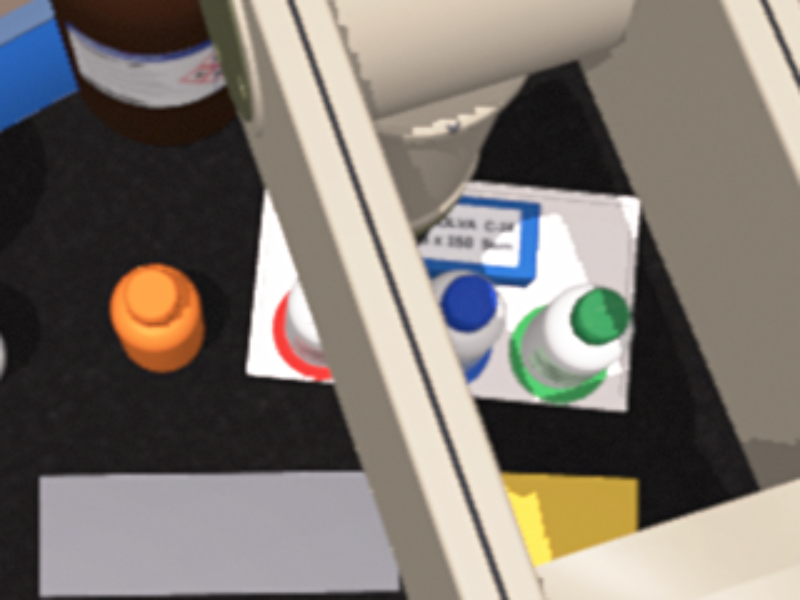

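The top view is blocked by the arm, but the bottles stand on their discs. The tips look higher in the scene view than computed (about y=145 against 167), so I'll check this with marks.

Run:
```python
from h import *
s=sensors.sense(); p=s["tool_pos"]; a=read_camera("scene").copy(); b=read_camera("wrist").copy()
for im,cam in((a,"scene"),(b,"wrist")):
    for dz,c in((.014,(255,0,0)),(0,(0,255,0)),(-.03,(0,255,255))):
        u=proj(cam,p-[0,0,dz],s)[0]; cv2.drawMarker(im,tuple(int(round(v)) for v in u),c,cv2.MARKER_CROSS,8,1)
a=a[60:260,330:463]; b=b[190:390,260:393]
cv2.imwrite("pics/m5.png",np.hstack([cv2.resize(a,(399,600),interpolation=0),cv2.resize(b,(399,600),interpolation=0)])[:,:,::-1])
```

```text
(no output)
```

View pics/m5.png

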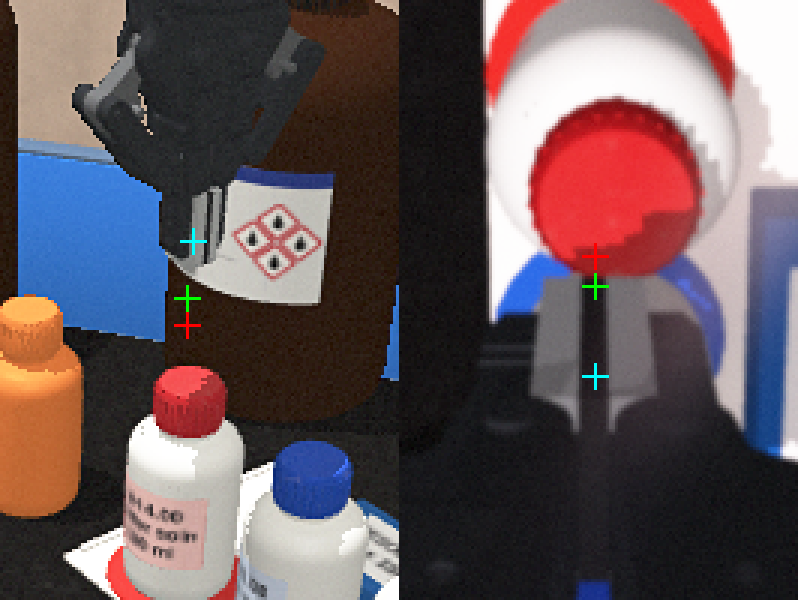

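Run:
```python
from h import *
p=np.array([.2535,.5432,.211]); y=np.array([.423,.906,0]); x=np.array([-.906,.423,0])
for dz in(-.014,.0,.015,.03):
    print(dz,*[proj("scene",p+sg*.05*y+[0,0,dz]) for sg in(-1,1)])
# wrist: open inner tip corner columns/rows for tool points (x=+11/-11, y=+-.0425, z)
c=get_calibration("wrist"); M=np.linalg.inv(c["mount"])
for z in(.014,0,-.015,-.03,-.045):
    q=np.array([[xx,.0425,z,1] for xx in(-.011,.011)])@M.T; u=q[:,:3]@c["camera_matrix"].T; print(z,(u[:,:2]/u[:,2:]).round(0).tolist())
im=cv2.imread("pics/scene0.png")[60:160,0:133]; im2=cv2.imread("pics/w1.png")[260:410,420:570]
cv2.imwrite("pics/m6.png",np.hstack([cv2.resize(im,(399,300),interpolation=0),cv2.resize(im2,(400,300),interpolation=0)]))
```

```text
-0.014 [[ 67.5 160.2]] [[ 73.8 129. ]]
0.0 [[ 64.5 150.8]] [[ 71.2 120.2]]
0.015 [[ 61.2 140.5]] [[ 68.4 110.5]]
0.03 [[ 57.9 129.9]] [[ 65.4 100.6]]
0.014 [[409.0, 295.0], [411.0, 254.0]]
0 [[415.0, 307.0], [418.0, 263.0]]
-0.015 [[423.0, 322.0], [427.0, 275.0]]
-0.03 [[433.0, 341.0], [437.0, 289.0]]
-0.045 [[445.0, 363.0], [450.0, 306.0]]
```

View pics/m6.png

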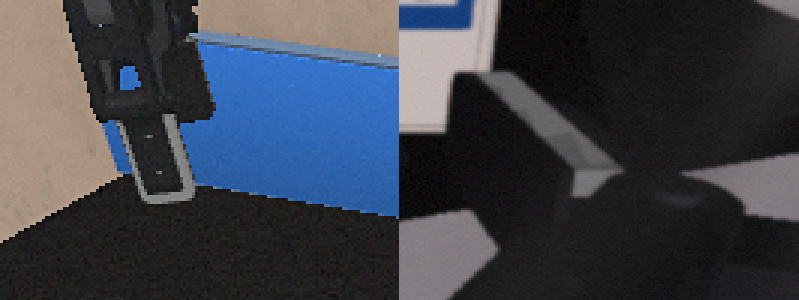

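Both views show the open tips about 32 mm behind the reported TCP, and the closed tips about 18 mm behind. They are not ahead of it as described. I'll descend 32 mm deeper.

Request:
drive_tool(targets=[[0,[0,0.02,0],[0,0,0]],[0,[0,0.02,0],[0,0,0]],[0,[0,0.02,0],[0,0,0]],[0,[0,0.02,0.2],[0,0,0]],[0,[0,0.02,0.4],[0,0,0]],[0,[0,0.02,0.6],[0,0,0]],[0,[0,0.02,0.8],[0,0,0]],[0,[0,0.02,0.9],[0,0,0]],[0,[0,0.02,0.9],[0,0,0]],[0,[0,0.02,0.9],[0,0,0]]])

```text
time_s: 7.4
tool_pos: [0.5979, 0.2474, 0.0828]
tcp_rot: [0.0, 0.739, 0.674, 0.0]
force: [0.5, -0.2, 0.4]
opening: 1.0
gripper_force: 0.0
```

Run:
```python
from h import *
s=sensors.sense();a=read_camera("scene")[100:300,320:500]; b=read_camera("wrist")[150:480,60:580]
print(s["tool_pos"])
cv2.imwrite("pics/s7.png",np.hstack([cv2.resize(a,(360,400)),cv2.resize(b,(440,400))])[:,:,::-1])
```

```text
[0.59789628 0.24736296 0.08280738]
```

View pics/s7.png

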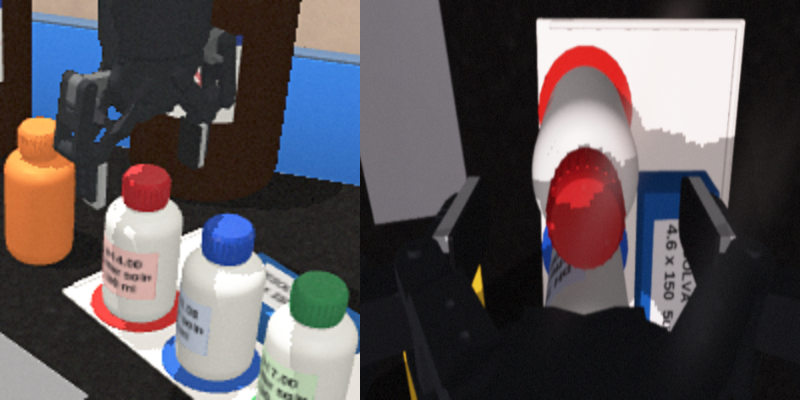

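The red bottle is centred between the fingers (crop 587), whose tips are at cap height. Lowering 43 mm and gripping.

Request:
drive_tool(targets=[[0,[0,0,0.15],[0,0,0]],[0,[0,0,0.3],[0,0,0]],[0,[0,0,0.43],[0,0,0]],[0,[0,0,0.43],[0,0,0]],[0.2,[0,0,0.43],[0,0,0]],[0.4,[0,0,0.43],[0,0,0]],[0.6,[0,0,0.43],[0,0,0]],[0.6,[0,0,0.43],[0,0,0]],[0.6,[0,0,0.43],[0,0,0]]])

```text
time_s: 8.4
tool_pos: [0.5982, 0.2475, 0.0399]
tcp_rot: [0.0, 0.739, 0.674, 0.001]
force: [0.7, 0.6, 1.2]
opening: 0.669
gripper_force: 43.3
```

Request:
drive_tool(targets=[[0.6,[0,0,-0.1],[0,0,0]],[0.6,[0,0,-0.3],[0,0,0]],[0.6,[0,0,-0.5],[0,0,0]],[0.6,[0,-0.1,-0.6],[0,0,0]],[0.6,[0,-0.3,-0.6],[0,0,0]],[0.6,[0,-0.5,-0.6],[0,0,0]],[0.6,[0,-0.7,-0.6],[0,0,0]],[0.6,[0.15,-0.9,-0.6],[0,0,0]],[0.6,[0.35,-1,-0.6],[0,0,0]],[0.6,[0.4,-1,-0.6],[0,0,0]],[0.6,[0.4,-1,-0.6],[0,0,0]]])

```text
time_s: 9.5
tool_pos: [0.5014, 0.2968, 0.0995]
tcp_rot: [0.0, 0.738, 0.675, 0.0]
force: [-0.3, -0.7, -2.9]
opening: 0.671
gripper_force: 43.6
```

Request:
drive_tool(targets=[[0.6,[0.1,-0.2,0],[0,0,0]],[0.6,[0.3,-0.4,0],[0,0,0]],[0.6,[0.55,-0.58,0],[0,0,0]],[0.6,[0.8,-0.58,0.1],[0,0,0]],[0.6,[0.96,-0.58,0.25],[0,0,0]],[0.6,[0.96,-0.58,0.4],[0,0,0]],[0.6,[0.96,-0.58,0.52],[0,0,0]],[0.6,[0.96,-0.58,0.6],[0,0,0]],[0.6,[0.96,-0.58,0.63],[0,0,0]],[0.6,[0.96,-0.58,0.63],[0,0,0]]])

```text
time_s: 10.5
tool_pos: [0.4528, 0.3962, 0.0362]
tcp_rot: [0.0, 0.739, 0.674, -0.0]
force: [-0.3, -0.1, -2.3]
opening: 0.665
gripper_force: 43.8
```

Request:
drive_tool(targets=[[0.3,[0,0,0],[0,0,0]],[0,[0,0,0],[0,0,0]],[0,[0,0,0],[0,0,0]],[0,[0,0,-0.3],[0,0,0]],[0,[0,0,-0.65],[0,0,0]],[0,[0,0,-1],[0,0,0]],[0,[-0.3,0.3,-1],[0,0,0]],[0,[-0.65,0.65,-1],[0,0,0]],[0,[-1,1,-1],[0,0,0]]])

```text
time_s: 11.4
tool_pos: [0.5441, 0.2878, 0.1372]
tcp_rot: [0.0, 0.738, 0.675, 0.001]
force: [0.8, 0.6, 0.7]
opening: 1.004
gripper_force: 0.0
```

Request:
drive_tool(targets=[[0,[-0.35,0.2,0],[0,0,0]],[0,[-0.7,0.4,0],[0,0,0]],[0,[-1,0.6,0],[0,0,0]],[0,[-1,0.6,0],[0,0,0]],[0,[-1,0.6,0],[0,0,0]]])

```text
time_s: 11.9
tool_pos: [0.5941, 0.1826, 0.1362]
tcp_rot: [-0.0, 0.739, 0.673, 0.0]
force: [0.5, -0.4, -0.6]
opening: 0.996
gripper_force: 0.0
```

Run:
```python
from h import *
s=sensors.sense(); b=read_camera("wrist"); c=read_camera("scene"); print(s["tool_pos"])
h=cv2.cvtColor(b,cv2.COLOR_RGB2HSV); 
for n,lo,hi in(("blue",(112,120,60),(130,255,255)),("green",(45,80,40),(85,255,255)),("red",(172,120,60),(180,255,255))):
    m=cv2.inRange(h,lo,hi); k,l,st,ct=cv2.connectedComponentsWithStats(m)
    for i in np.argsort(-st[1:,4])[:3]+1:
        print(n,st[i],back("wrist",ct[i],.12,s).round(4))
cv2.imwrite("pics/s8.png",np.hstack([cv2.resize(c,(400,300)),cv2.resize(b,(400,300))])[:,:,::-1])
```

```text
[0.59407752 0.18262468 0.13623778]
blue [ 292  272   64   71 3480] [[0.5917 0.1636 0.12  ]]
blue [395 188  39  23 214] [[0.6392 0.216  0.12  ]]
blue [340 209  28  46 203] [[0.6133 0.2008 0.12  ]]
green [281 319  16  39 323] [[0.5712 0.149  0.12  ]]
green [309 400  33  10 206] [[0.5868 0.1051 0.12  ]]
green [355 321  11  34 183] [[0.6096 0.1454 0.12  ]]
red [274 136   1   2   2] [[0.5771 0.2511 0.12  ]]
red [274 134   1   1   1] [[0.5772 0.2521 0.12  ]]
red [275 145   1   1   1] [[0.5771 0.2473 0.12  ]]
```

View pics/s8.png

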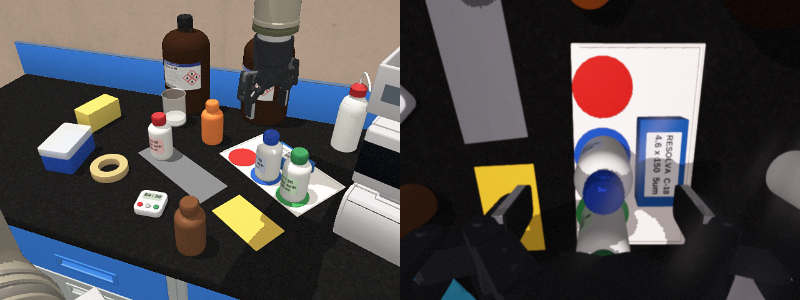

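Red stands on the grey mat and its disc is bare, at (602,87) in the right half. Blue cap is at (0.592,0.164).

Request:
drive_tool(targets=[[0,[-0.19,0,0],[0,0,0]],[0,[-0.19,0,0.1],[0,0,0]],[0,[-0.19,0,0.3],[0,0,0]],[0,[-0.19,0,0.5],[0,0,0]],[0,[-0.19,0,0.7],[0,0,0]],[0,[-0.19,0,0.87],[0,0,0]],[0,[-0.19,0,0.96],[0,0,0]],[0.2,[-0.19,0,0.96],[0,0,0]],[0.4,[-0.19,0,0.96],[0,0,0]],[0.6,[-0.19,0,0.96],[0,0,0]],[0.6,[-0.19,0,0.96],[0,0,0]],[0.6,[-0.19,0,0.96],[0,0,0]]])

```text
time_s: 13.2
tool_pos: [0.5926, 0.1646, 0.0411]
tcp_rot: [0.0, 0.739, 0.674, 0.001]
force: [0.3, -0.0, 1.6]
opening: 0.668
gripper_force: 43.1
```

Request:
drive_tool(targets=[[0.6,[0,0,-0.1],[0,0,0]],[0.6,[0,0,-0.3],[0,0,0]],[0.6,[0,0,-0.5],[0,0,0]],[0.6,[0,-0.1,-0.6],[0,0,0]],[0.6,[0,-0.3,-0.6],[0,0,0]],[0.6,[0.1,-0.5,-0.6],[0,0,0]],[0.6,[0.2,-0.7,-0.6],[0,0,0]],[0.6,[0.3,-0.9,-0.6],[0,0,0]],[0.6,[0.4,-1,-0.6],[0,0,0]],[0.6,[0.4,-1,-0.6],[0,0,0]]])

```text
time_s: 14.2
tool_pos: [0.4953, 0.2147, 0.1006]
tcp_rot: [-0.0, 0.738, 0.675, 0.0]
force: [1.0, 0.6, -1.7]
opening: 0.666
gripper_force: 43.3
```

Request:
drive_tool(targets=[[0.6,[0.2,-0.2,0],[0,0,0]],[0.6,[0.5,-0.4,0],[0,0,0]],[0.6,[0.75,-0.52,0],[0,0,0]],[0.6,[0.92,-0.52,0],[0,0,0]],[0.6,[0.99,-0.52,0.1],[0,0,0]],[0.6,[0.99,-0.52,0.25],[0,0,0]],[0.6,[0.99,-0.52,0.4],[0,0,0]],[0.6,[0.99,-0.52,0.52],[0,0,0]],[0.6,[0.99,-0.52,0.6],[0,0,0]],[0.6,[0.99,-0.52,0.63],[0,0,0]],[0.6,[0.99,-0.52,0.63],[0,0,0]]])

```text
time_s: 15.3
tool_pos: [0.4534, 0.316, 0.037]
tcp_rot: [0.0, 0.739, 0.674, -0.0]
force: [0.1, 0.6, -1.9]
opening: 0.668
gripper_force: 43.4
```

Request:
drive_tool(targets=[[0.3,[0,0,0],[0,0,0]],[0,[0,0,0],[0,0,0]],[0,[0,0,0],[0,0,0]],[0,[0,0,-0.3],[0,0,0]],[0,[0,0,-0.65],[0,0,0]],[0,[0,0,-1],[0,0,0]],[0,[-0.3,0.3,-1],[0,0,0]],[0,[-0.65,0.65,-1],[0,0,0]],[0,[-1,1,-1],[0,0,0]]])

```text
time_s: 16.2
tool_pos: [0.5449, 0.2073, 0.138]
tcp_rot: [0.0, 0.738, 0.675, 0.001]
force: [0.8, 0.3, -0.3]
opening: 1.002
gripper_force: 0.0
```

Request:
drive_tool(targets=[[0,[-0.35,0.2,0],[0,0,0]],[0,[-0.7,0.4,0],[0,0,0]],[0,[-1,0.52,0],[0,0,0]],[0,[-1,0.52,0],[0,0,0]],[0,[-1,0.52,0],[0,0,0]]])

```text
time_s: 16.7
tool_pos: [0.5866, 0.1031, 0.137]
tcp_rot: [-0.0, 0.739, 0.674, 0.0]
force: [0.1, 0.8, -0.4]
opening: 0.999
gripper_force: 0.0
```

Run:
```python
from h import *
s=sensors.sense(); b=read_camera("wrist"); print(s["tool_pos"])
h=cv2.cvtColor(b,cv2.COLOR_RGB2HSV); 
for n,lo,hi in(("green",(45,80,40),(85,255,255)),("bluedisc",(105,120,60),(130,255,255)),("red",(0,120,60),(8,255,255))):
    m=cv2.inRange(h,lo,hi); k,l,st,ct=cv2.connectedComponentsWithStats(m)
    for i in np.argsort(-st[1:,4])[:2]+1:
        c=max(cv2.findContours((l==i).astype(np.uint8),0,1)[0],key=len)[:,0]
        p=(back("wrist",c,.006,s)[:,:2]*1000).astype(np.float32); print(n,st[i],back("wrist",ct[i],.12,s).round(4),"disc",cv2.minEnclosingCircle(p),cv2.fitEllipse(p)[:2])
```

```text
[0.58655948 0.10314627 0.13702503]
green [ 293  277   65   72 3449] [[0.5836 0.0804 0.12  ]] disc ((580.0254516601562, 24.21693992614746), 33.420005798339844) ((577.8416137695312, 22.92561912536621), (51.874019622802734, 67.41878509521484))
green [ 278  211   90   56 1248] [[0.5855 0.1256 0.12  ]] disc ((582.4030151367188, 79.27159118652344), 36.65421676635742) ((583.0213012695312, 75.01292419433594), (68.98770141601562, 71.87416076660156))
bluedisc [ 275   97   97   98 7369] [[0.5918 0.1654 0.12  ]] disc ((590.743408203125, 161.85595703125), 36.737335205078125) ((591.1777954101562, 161.9385528564453), (71.4949951171875, 71.99015045166016))
bluedisc [ 380   69   93  162 6211] [[0.6366 0.1621 0.12  ]] disc ((668.7578125, 149.76492309570312), 66.00484466552734) ((666.9515380859375, 150.35452270507812), (71.9359130859375, 144.7021484375))
red [ 271    0  105   79 6880] [[0.5962 0.2118 0.12  ]] disc ((598.866455078125, 246.3502655029297), 36.860496520996094) ((598.4431762695312, 238.48597717285156), (53.170894622802734, 77.0622329711914))
```

Request:
drive_tool(targets=[[0,[-0.23,-0.01,0],[0,0,0]],[0,[-0.23,-0.01,0.1],[0,0,0]],[0,[-0.23,-0.01,0.3],[0,0,0]],[0,[-0.23,-0.01,0.5],[0,0,0]],[0,[-0.23,-0.01,0.7],[0,0,0]],[0,[-0.23,-0.01,0.87],[0,0,0]],[0,[-0.23,-0.01,0.96],[0,0,0]],[0.2,[-0.23,-0.01,0.96],[0,0,0]],[0.4,[-0.23,-0.01,0.96],[0,0,0]],[0.6,[-0.23,-0.01,0.96],[0,0,0]],[0.6,[-0.23,-0.01,0.96],[0,0,0]],[0.6,[-0.23,-0.01,0.96],[0,0,0]]])

```text
time_s: 17.95
tool_pos: [0.584, 0.081, 0.0421]
tcp_rot: [0.0, 0.739, 0.674, 0.001]
force: [0.8, 0.4, 1.9]
opening: 0.667
gripper_force: 43.4
```

Request:
drive_tool(targets=[[0.6,[0,0,-0.1],[0,0,0]],[0.6,[0,0,-0.3],[0,0,0]],[0.6,[0,0,-0.5],[0,0,0]],[0.6,[0,-0.1,-0.6],[0,0,0]],[0.6,[0,-0.3,-0.6],[0,0,0]],[0.6,[0.1,-0.5,-0.6],[0,0,0]],[0.6,[0.2,-0.7,-0.6],[0,0,0]],[0.6,[0.4,-0.9,-0.6],[0,0,0]],[0.6,[0.6,-1,-0.6],[0,0,0]],[0.6,[0.7,-1,-0.6],[0,0,0]],[0.6,[0.7,-1,-0.6],[0,0,0]]])

```text
time_s: 19.05
tool_pos: [0.4904, 0.1606, 0.1017]
tcp_rot: [0.0, 0.738, 0.675, 0.0]
force: [0.8, 0.7, -2.7]
opening: 0.668
gripper_force: 43.8
```

Request:
drive_tool(targets=[[0.6,[0.15,-0.15,0],[0,0,0]],[0.6,[0.35,-0.3,0],[0,0,0]],[0.6,[0.55,-0.42,0],[0,0,0]],[0.6,[0.68,-0.42,0],[0,0,0]],[0.6,[0.73,-0.42,0.1],[0,0,0]],[0.6,[0.73,-0.42,0.25],[0,0,0]],[0.6,[0.73,-0.42,0.4],[0,0,0]],[0.6,[0.73,-0.42,0.52],[0,0,0]],[0.6,[0.73,-0.42,0.6],[0,0,0]],[0.6,[0.73,-0.42,0.63],[0,0,0]],[0.6,[0.73,-0.42,0.63],[0,0,0]]])

```text
time_s: 20.15
tool_pos: [0.4548, 0.2357, 0.038]
tcp_rot: [-0.0, 0.739, 0.674, -0.001]
force: [0.0, -0.9, -1.2]
opening: 0.666
gripper_force: 43.9
```

Request:
drive_tool(targets=[[0.3,[0,0,0],[0,0,0]],[0,[0,0,0],[0,0,0]],[0,[0,0,0],[0,0,0]],[0,[0,0,-0.3],[0,0,0]],[0,[0,0,-0.65],[0,0,0]],[0,[0,0,-1],[0,0,0]],[0,[-0.15,0.3,-1],[0,0,0]],[0,[-0.35,0.65,-1],[0,0,0]],[0,[-0.5,1,-1],[0,0,0]]])

```text
time_s: 21.05
tool_pos: [0.5515, 0.1766, 0.1391]
tcp_rot: [0.001, 0.738, 0.674, 0.001]
force: [0.6, 0.7, -0.8]
opening: 0.997
gripper_force: 0.0
```

Request:
drive_tool(targets=[[0,[-0.05,0.3,0],[0,0,0]],[0,[-0.1,0.65,0],[0,0,0]],[0,[-0.13,1,0],[0,0,0]],[0,[-0.13,1,0],[0,0,0]],[0,[-0.13,1,0],[0,0,0]]])

```text
time_s: 21.55
tool_pos: [0.6484, 0.155, 0.1372]
tcp_rot: [-0.0, 0.739, 0.674, -0.001]
force: [-0.5, -0.4, -0.3]
opening: 1.001
gripper_force: 0.0
```

Run:
```python
from h import *
s=sensors.sense(); b=read_camera("wrist"); c=read_camera("scene"); print(s["tool_pos"],s["tcp_rot"])
for n,z in(("carton",.035),("yellow_mat",.002)):
    for d in nets.outline_of("wrist",n)[:2]: print(n,round(d["confidence"],2),np.round(d["extent"]),*rect("wrist",d["mask"],z,s))
cv2.imwrite("pics/s9.png",np.hstack([cv2.resize(c,(400,300)),cv2.resize(b,(400,300))])[:,:,::-1])
h=cv2.cvtColor(b,cv2.COLOR_RGB2HSV); m=cv2.inRange(h,(98,90,30),(118,255,255)); m[:, :330]=0
m=cv2.morphologyEx(m,cv2.MORPH_CLOSE,np.ones((25,25)));print("col",*rect("wrist",m,.035,s))
cv2.imwrite("pics/w9.png",b[:,:,::-1])
```

```text
[0.64844068 0.15496006 0.13717903] [-4.23293660e-04  7.38784269e-01  6.73941656e-01 -5.18001557e-04]
carton 0.85 [306. 157. 386. 303.] [661.6 152.9  55.4 109.3] 85.1
yellow_mat 0.56 [ 48. 235. 160. 369.] [456.4  98.9  81.2 123.1] 87.5
col [670.5 151.8  36.9 108.5] 85.0
```

View pics/s9.png

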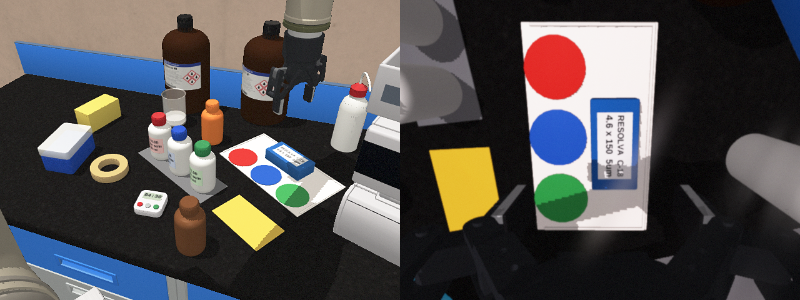

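All three bottles stand upright on the grey mat, and the carton lies untouched at (615,143) in the right half. Now the carton.

Request:
drive_tool(targets=[[0,[-0.01,0.13,0],[0,0,0]],[0,[-0.01,0.13,0.3],[0,0,0]],[0,[-0.01,0.13,0.65],[0,0,0]],[0,[-0.01,0.13,1],[0,0,0]],[0,[-0.01,0.13,1],[0,0,0]]], squeeze=25)

```text
time_s: 22.25
tool_pos: [0.6559, 0.1528, 0.0321]
tcp_rot: [-0.003, 0.738, 0.674, -0.004]
force: [-1.2, -0.1, -0.8]
opening: 1.003
gripper_force: 0.0
```

Request:
drive_tool(targets=[[0,[0,0,0.15],[0,0,0]],[0,[0,0,0.3],[0,0,0]],[0,[0,0,0.4],[0,0,0]],[0,[0,0,0.43],[0,0,0]],[0,[0,0,0.43],[0,0,0]],[0.2,[0,0,0.43],[0,0,0]],[0.4,[0,0,0.43],[0,0,0]],[0.6,[0,0,0.43],[0,0,0]],[0.6,[0,0,0.43],[0,0,0]],[0.6,[0,0,0.43],[0,0,0]]])

```text
time_s: 23.25
tool_pos: [0.6621, 0.1532, -0.0039]
tcp_rot: [0.0, 0.739, 0.674, 0.001]
force: [0.7, -0.1, 5.2]
opening: 0.65
gripper_force: 28.2
```

Request:
drive_tool(targets=[[0.6,[0,0,-0.1],[0,0,0]],[0.6,[0,0,-0.25],[0,0,0]],[0.6,[0,0,-0.45],[0,0,0]],[0.6,[0,-0.1,-0.6],[0,0,0]],[0.6,[-0.1,-0.3,-0.6],[0,0,0]],[0.6,[-0.2,-0.55,-0.6],[0,0,0]],[0.6,[-0.3,-0.8,-0.6],[0,0,0]],[0.6,[-0.4,-1,-0.6],[0,0,0]]])

```text
time_s: 24.05
tool_pos: [0.5568, 0.1222, 0.056]
tcp_rot: [0.0, 0.738, 0.674, 0.0]
force: [0.0, 0.2, -0.7]
opening: 0.643
gripper_force: 27.5
```

Request:
drive_tool(targets=[[0.6,[-0.1,-0.25,0],[0,0,-0.1]],[0.6,[-0.2,-0.5,0],[0,0,-0.1]],[0.6,[-0.3,-0.75,0],[0,0,-0.1]],[0.6,[-0.39,-0.95,0],[0,0,-0.1]],[0.6,[-0.39,-1,0],[0,0,-0.1]],[0.6,[-0.39,-1,0.1],[0,0,-0.1]],[0.6,[-0.39,-1,0.1],[0,0,-0.1]]])

```text
time_s: 24.75
tool_pos: [0.455, 0.0928, 0.0444]
tcp_rot: [-0.0, 0.721, 0.692, -0.0]
force: [0.6, 0.8, -2.0]
opening: 0.644
gripper_force: 27.5
```

Run:
```python
from h import *
s=sensors.sense(); b=read_camera("wrist"); c=read_camera("scene"); print(s["tool_pos"],s["tcp_rot"])
cv2.imwrite("pics/s10.png",np.hstack([cv2.resize(c,(400,300)),cv2.resize(b,(400,300))])[:,:,::-1])
h=cv2.cvtColor(read_camera("top"),cv2.COLOR_RGB2HSV)
```

```text
[0.45500424 0.0927547  0.0443736 ] [-1.23390901e-04  7.21455633e-01  6.92460646e-01 -8.40736646e-05]
```

View pics/s10.png

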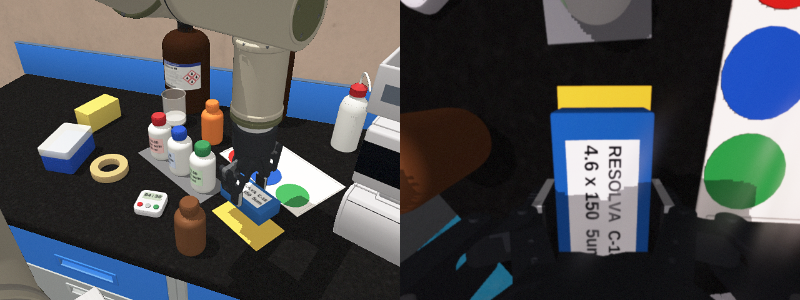

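The carton is held level and squarely over the yellow mat. Lowering and releasing it.

Request:
drive_tool(targets=[[0.6,[0,0,0.15],[0,0,0]],[0.6,[0,0,0.3],[0,0,0]],[0.6,[0,0,0.42],[0,0,0]],[0.6,[0,0,0.49],[0,0,0]],[0.6,[0,0,0.49],[0,0,0]],[0.45,[0,0,0.49],[0,0,0]],[0.25,[0,0,0.49],[0,0,0]],[0.15,[0,0,0.49],[0,0,0]],[0.15,[0,0,0.35],[0,0,0]],[0.15,[0,0,0.1],[0,0,0]],[0.15,[0,0,-0.5],[0,0,0]],[0.15,[0,0,-1],[0,0,0]]], squeeze=40)

```text
time_s: 26.1
tool_pos: [0.4538, 0.0925, 0.1362]
tcp_rot: [-0.001, 0.721, 0.692, -0.001]
force: [0.9, 0.0, 0.5]
opening: 0.851
gripper_force: 0.0
```

Run:
```python
from h import *
s=sensors.sense(); b=read_camera("wrist"); print(s["tool_pos"],s["tcp_rot"],s["opening"])
for n,z in(("carton",.033),("yellow_mat",.002),("bottle_green",.1)):
    for d in nets.outline_of("wrist",n)[:2]: print(n,round(d["confidence"],2),np.round(d["extent"]),*rect("wrist",d["mask"],z,s))
h=cv2.cvtColor(b,cv2.COLOR_RGB2HSV); m=cv2.inRange(h,(20,90,60),(35,255,255)); print("yel",*rect("wrist",m,.002,s))
cv2.imwrite("pics/s11.png",b[:,:,::-1])
```

```text
[0.45378943 0.09249914 0.13615613] [-5.82807365e-04  7.21466938e-01  6.92448282e-01 -7.02480181e-04] 0.8511022841268501
carton 0.72 [288. 153. 365. 304.] [455.3  92.2  56.1 109.9] 88.3
yellow_mat 0.9 [274. 139. 384. 298.] [456.2  92.4  79.8 132.8] 87.8
bottle_green 0.77 [260.   0. 367.  74.] [454.3 205.5  30.2  51.4] 177.6
yel [456.   92.3  81.3 134.4] 87.7
```

View pics/s11.png

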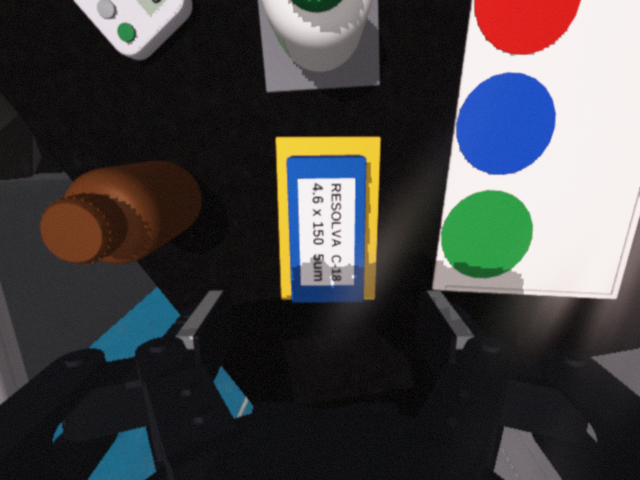

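The carton lies centred on the yellow mat, within 1 mm and 0.5°. Returning the bottles now, green first.

Request:
drive_tool(targets=[[0,[0.35,0,0],[0,0,0]],[0,[0.7,0,0],[0,0,0]],[0,[1,0,0],[0,0,0]],[0,[1,0,0],[0,0,0]],[0,[1,0,0],[0,0,0]]])

```text
time_s: 26.8
tool_pos: [0.4577, 0.1926, 0.1334]
tcp_rot: [-0.001, 0.721, 0.693, -0.001]
force: [1.0, -1.1, 0.3]
opening: 1.0
gripper_force: 0.0
```

Request:
drive_tool(targets=[[0,[0.25,-0.03,0],[0,0,0]],[0,[0.43,-0.03,0],[0,0,0]],[0,[0.43,-0.03,0.2],[0,0,0]],[0,[0.43,-0.03,0.4],[0,0,0]],[0,[0.43,-0.03,0.6],[0,0,0]],[0,[0.43,-0.03,0.8],[0,0,0]],[0,[0.43,-0.03,0.95],[0,0,0]],[0,[0.43,-0.03,0.95],[0,0,0]],[0.25,[0.43,-0.03,0.95],[0,0,0]],[0.45,[0.43,-0.03,0.95],[0,0,0]],[0.6,[0.43,-0.03,0.95],[0,0,0]],[0.6,[0.43,-0.03,0.95],[0,0,0]]])

```text
time_s: 28.0
tool_pos: [0.4586, 0.236, 0.0415]
tcp_rot: [0.0, 0.721, 0.693, 0.001]
force: [-3.4, 0.4, 6.3]
opening: 0.667
gripper_force: 42.6
```

Request:
drive_tool(targets=[[0.6,[0,0,-0.1],[0,0,0]],[0.6,[0,0,-0.3],[0,0,0]],[0.6,[0,0,-0.5],[0,0,0]],[0.6,[0,0,-0.6],[0,0,0]],[0.6,[-0.1,0.1,-0.6],[0,0,0]],[0.6,[-0.3,0.3,-0.6],[0,0,0]],[0.6,[-0.5,0.5,-0.6],[0,0,0]],[0.6,[-0.7,0.7,-0.6],[0,0,0]],[0.6,[-0.9,0.9,-0.6],[0,0,0]],[0.6,[-1,1,-0.6],[0,0,0]],[0.6,[-1,1,-0.6],[0,0,0]]])

```text
time_s: 29.1
tool_pos: [0.5543, 0.1296, 0.0992]
tcp_rot: [-0.0, 0.722, 0.692, -0.0]
force: [-1.7, 0.2, -2.6]
opening: 0.665
gripper_force: 43.6
```

Request:
drive_tool(targets=[[0.6,[-0.15,0.1,0],[0,0,0]],[0.6,[-0.35,0.2,0],[0,0,0]],[0.6,[-0.5,0.3,0],[0,0,0]],[0.6,[-0.5,0.3,0.1],[0,0,0]],[0.6,[-0.5,0.3,0.25],[0,0,0]],[0.6,[-0.5,0.3,0.35],[0,0,0]],[0.6,[-0.5,0.3,0.44],[0,0,0]],[0.6,[-0.5,0.3,0.44],[0,0,0]]])

```text
time_s: 29.9
tool_pos: [0.5795, 0.0809, 0.0536]
tcp_rot: [-0.001, 0.721, 0.693, -0.001]
force: [-0.8, -0.3, -3.5]
opening: 0.666
gripper_force: 43.7
```

```bash
cat > chk.py <<'E'
from h import *
import sys
col=sys.argv[1]; s=sensors.sense(); print(s["tool_pos"])
R={"red":[((0,120,50),(8,255,255)),((172,120,50),(180,255,255))],"blue":[((112,120,50),(130,255,255))],"green":[((45,80,40),(85,255,255))]}[col]
for cam in("wrist","scene"):
    b=read_camera(cam); h=cv2.cvtColor(b,cv2.COLOR_RGB2HSV); m=sum(cv2.inRange(h,*r) for r in R)
    k,l,st,ct=cv2.connectedComponentsWithStats((m>0).astype(np.uint8))
    for i in np.argsort(-st[1:,4])[:4]+1:
        if st[i,4]>60: print(cam,st[i],"captop",back(cam,ct[i],float(sys.argv[2]),s)[0,:2].round(4),"ground",back(cam,ct[i],.006,s)[0,:2].round(4))
E
python3 chk.py green .13
```

```text
[0.57951365 0.08086735 0.05355679]
wrist [ 265  319  129   91 7737] captop [0.5806 0.088 ] ground [0.5777 0.0024]
wrist [ 271  199  122   56 2533] captop [0.5856 0.1282] ground [0.5899 0.1008]
scene [441 300  54  31 656] captop [ 0.4565 -0.0028] ground [0.5707 0.0663]
scene [469 231  26  28 448] captop [0.5721 0.0661] ground [0.72   0.1554]
```

Request:
drive_tool(targets=[[0.6,[-0.02,0.02,0.03],[0,0,0]],[0.6,[-0.02,0.02,0.06],[0,0,0]],[0.6,[-0.02,0.02,0.08],[0,0,0]],[0.6,[-0.02,0.02,0.08],[0,0,0]],[0.6,[-0.02,0.02,0.08],[0,0,0]]])

```text
time_s: 30.5
tool_pos: [0.5834, 0.0783, 0.0481]
tcp_rot: [-0.0, 0.721, 0.692, -0.0]
force: [0.5, 0.3, -2.8]
opening: 0.664
gripper_force: 43.7
```

Request:
drive_tool(targets=[[0.6,[0,0,0.03],[0,0,0]],[0.6,[0,0,0.03],[0,0,0]],[0.3,[0,0,0.03],[0,0,0]],[0,[0,0,0.03],[0,0,0]],[0,[0,0,0.03],[0,0,0]],[0,[0,0,-0.25],[0,0,0]],[0,[0,0,-0.6],[0,0,0]],[0,[0,0,-0.95],[0,0,0]],[0,[0.3,-0.2,-0.95],[0,0,0]],[0,[0.65,-0.45,-0.95],[0,0,0]],[0,[1,-0.7,-0.95],[0,0,0]]])

```text
time_s: 31.6
tool_pos: [0.5173, 0.1819, 0.1437]
tcp_rot: [0.0, 0.722, 0.692, 0.001]
force: [0.2, 1.2, -0.3]
opening: 1.002
gripper_force: 0.0
```

Request:
drive_tool(targets=[[0,[0.3,-0.2,0],[0,0,0]],[0,[0.65,-0.45,0],[0,0,0]],[0,[1,-0.7,0],[0,0,0]],[0,[1,-0.7,0],[0,0,0]],[0,[1,-0.7,0],[0,0,0]]])

```text
time_s: 32.1
tool_pos: [0.4514, 0.2846, 0.1433]
tcp_rot: [0.0, 0.721, 0.693, 0.0]
force: [0.3, -0.4, -0.4]
opening: 0.998
gripper_force: 0.0
```

```bash
python3 chk.py blue .12; python3 chk.py green .12
```

```text
[0.4513813  0.28458678 0.14326586]
wrist [ 294  179   67   69 3497] captop [0.4535 0.314 ] ground [0.4534 0.2914]
wrist [485 312  36  29 271] captop [0.5484 0.2499] ground [0.6066 0.1878]
scene [  66  215   87   64 1279] captop [0.2194 0.3685] ground [0.2597 0.5279]
scene [274 200  25  26 438] captop [0.4453 0.3024] ground [0.5449 0.4445]
scene [396 111  46  12 192] captop [0.8133 0.3857] ground [1.0093 0.5497]
[0.45231599 0.2832417  0.14321852]
wrist [167 287  14  12 131] captop [0.3714 0.2731] ground [0.3202 0.2262]
scene [465 237  30  29 708] captop [0.5726 0.0705] ground [0.7056 0.1519]
scene [441 298  54  33 435] captop [0.4636 0.0054] ground [0.568  0.0696]
```

Request:
drive_tool(targets=[[0,[0.31,0,0],[0,0,0]],[0,[0.31,0,0.2],[0,0,0]],[0,[0.31,0,0.4],[0,0,0]],[0,[0.31,0,0.6],[0,0,0]],[0,[0.31,0,0.8],[0,0,0]],[0,[0.31,0,1],[0,0,0]],[0,[0.31,0,1],[0,0,0]],[0,[0.31,0,1],[0,0,0]],[0.25,[0.31,0,1],[0,0,0]],[0.45,[0.31,0,1],[0,0,0]],[0.6,[0.31,0,1],[0,0,0]],[0.6,[0.31,0,1],[0,0,0]]])

```text
time_s: 33.5
tool_pos: [0.4541, 0.3154, 0.0449]
tcp_rot: [0.0, 0.721, 0.692, 0.001]
force: [-1.4, -0.4, 5.4]
opening: 0.663
gripper_force: 42.4
```

Request:
drive_tool(targets=[[0.6,[0,0,-0.1],[0,0,0]],[0.6,[0,0,-0.3],[0,0,0]],[0.6,[0,0,-0.5],[0,0,0]],[0.6,[0,0,-0.6],[0,0,0]],[0.6,[-0.1,0.1,-0.6],[0,0,0]],[0.6,[-0.3,0.3,-0.6],[0,0,0]],[0.6,[-0.5,0.5,-0.6],[0,0,0]],[0.6,[-0.7,0.7,-0.6],[0,0,0]],[0.6,[-0.9,0.9,-0.6],[0,0,0]],[0.6,[-1,1,-0.6],[0,0,0]],[0.6,[-1,1,-0.6],[0,0,0]],[0.6,[-1,1,-0.6],[0,0,0]]])

```text
time_s: 34.7
tool_pos: [0.5482, 0.2107, 0.1024]
tcp_rot: [-0.001, 0.722, 0.692, -0.001]
force: [0.3, -0.0, -1.2]
opening: 0.664
gripper_force: 43.2
```

Request:
drive_tool(targets=[[0.6,[-0.15,0.15,0],[0,0,0]],[0.6,[-0.3,0.3,0],[0,0,0]],[0.6,[-0.42,0.4,0],[0,0,0]],[0.6,[-0.47,0.44,0.1],[0,0,0]],[0.6,[-0.47,0.44,0.25],[0,0,0]],[0.6,[-0.47,0.44,0.38],[0,0,0]],[0.6,[-0.47,0.44,0.48],[0,0,0]],[0.6,[-0.47,0.44,0.48],[0,0,0]],[0.6,[-0.47,0.44,0.48],[0,0,0]]])

```text
time_s: 35.6
tool_pos: [0.5902, 0.1624, 0.0545]
tcp_rot: [-0.0, 0.721, 0.693, -0.0]
force: [-0.1, 0.5, -1.1]
opening: 0.663
gripper_force: 43.3
```

Request:
drive_tool(targets=[[0.6,[0,0.01,0.03],[0,0,0]],[0.6,[0,0.01,0.05],[0,0,0]],[0.6,[0,0.01,0.06],[0,0,0]],[0.6,[0,0.01,0.06],[0,0,0]]])

```text
time_s: 36.0
tool_pos: [0.5919, 0.162, 0.0491]
tcp_rot: [0.0, 0.721, 0.692, 0.0]
force: [0.1, -0.6, -1.7]
opening: 0.663
gripper_force: 43.3
```

Request:
drive_tool(targets=[[0.6,[0,0,0.02],[0,0,0]],[0.6,[0,0,0.02],[0,0,0]],[0.3,[0,0,0.02],[0,0,0]],[0,[0,0,0.02],[0,0,0]],[0,[0,0,0.02],[0,0,0]],[0,[0,0,-0.25],[0,0,0]],[0,[0,0,-0.6],[0,0,0]],[0,[0,0,-0.95],[0,0,0]],[0,[0.3,-0.25,-0.95],[0,0,0]],[0,[0.65,-0.5,-0.95],[0,0,0]],[0,[1,-0.75,-0.95],[0,0,0]]])

```text
time_s: 37.1
tool_pos: [0.5206, 0.2658, 0.1445]
tcp_rot: [0.0, 0.722, 0.692, 0.0]
force: [0.8, 0.8, 0.3]
opening: 1.001
gripper_force: 0.0
```

Request:
drive_tool(targets=[[0,[0.3,-0.25,0],[0,0,0]],[0,[0.65,-0.5,0],[0,0,0]],[0,[1,-0.74,0],[0,0,0]],[0,[1,-0.74,0],[0,0,0]],[0,[1,-0.74,0],[0,0,0]]])

```text
time_s: 37.6
tool_pos: [0.4506, 0.3686, 0.144]
tcp_rot: [0.0, 0.721, 0.693, -0.0]
force: [0.1, -0.7, -0.1]
opening: 0.999
gripper_force: 0.0
```

```bash
python3 chk.py red .12
```

```text
[0.45062555 0.36862229 0.14396983]
wrist [ 295  184   68   68 3482] captop [0.4535 0.3955] ground [0.4538 0.3714]
wrist [ 575  187   65  103 2206] captop [0.6002 0.3857] ground [0.6904 0.3556]
wrist [485 311  49  37 924] captop [0.5521 0.3308] ground [0.6127 0.2671]
wrist [547 270  18  21 157] captop [0.5731 0.3572] ground [0.6466 0.3096]
scene [ 365  237   45   29 1019] captop [0.4867 0.1455] ground [0.5972 0.2464]
scene [559 132  30  24 559] captop [0.9241 0.1504] ground [1.1492 0.2526]
scene [242 179  24  23 481] captop [0.4435 0.3797] ground [0.5427 0.542 ]
```

Request:
drive_tool(targets=[[0,[0.27,0.02,0],[0,0,0]],[0,[0.27,0.02,0.2],[0,0,0]],[0,[0.27,0.02,0.4],[0,0,0]],[0,[0.27,0.02,0.6],[0,0,0]],[0,[0.27,0.02,0.8],[0,0,0]],[0,[0.27,0.02,1],[0,0,0]],[0,[0.27,0.02,1],[0,0,0]],[0,[0.27,0.02,1],[0,0,0]],[0.25,[0.27,0.02,1],[0,0,0]],[0.45,[0.27,0.02,1],[0,0,0]],[0.6,[0.27,0.02,1],[0,0,0]],[0.6,[0.27,0.02,1],[0,0,0]]])

```text
time_s: 38.9
tool_pos: [0.4553, 0.3956, 0.0461]
tcp_rot: [0.0, 0.721, 0.692, 0.001]
force: [-0.8, -1.1, 5.9]
opening: 0.666
gripper_force: 42.4
```

Request:
drive_tool(targets=[[0.6,[0,0,-0.1],[0,0,0]],[0.6,[0,0,-0.3],[0,0,0]],[0.6,[0,0,-0.5],[0,0,0]],[0.6,[0,0,-0.6],[0,0,0]],[0.6,[-0.15,0,-0.6],[0,0,0]],[0.6,[-0.4,0,-0.6],[0,0,0]],[0.6,[-0.65,0,-0.6],[0,0,0]],[0.6,[-0.85,0.1,-0.6],[0,0,0]],[0.6,[-1,0.25,-0.6],[0,0,0]],[0.6,[-1,0.45,-0.6],[0,0,0]],[0.6,[-1,0.55,-0.6],[0,0,0]],[0.6,[-1,0.55,-0.6],[0,0,0]]])

```text
time_s: 40.1
tool_pos: [0.5056, 0.2919, 0.1034]
tcp_rot: [-0.0, 0.722, 0.692, -0.0]
force: [-0.5, 0.3, -2.8]
opening: 0.665
gripper_force: 43.6
```

Request:
drive_tool(targets=[[0.6,[-0.2,0.1,0],[0,0,0]],[0.6,[-0.4,0.3,0],[0,0,0]],[0.6,[-0.42,0.55,0],[0,0,0]],[0.6,[-0.42,0.8,0],[0,0,0]],[0.6,[-0.42,0.93,0],[0,0,0]],[0.6,[-0.42,0.94,0.1],[0,0,0]],[0.6,[-0.42,0.94,0.25],[0,0,0]],[0.6,[-0.42,0.94,0.38],[0,0,0]],[0.6,[-0.42,0.94,0.48],[0,0,0]],[0.6,[-0.42,0.94,0.48],[0,0,0]],[0.6,[-0.42,0.94,0.48],[0,0,0]]])

```text
time_s: 41.2
tool_pos: [0.5967, 0.2469, 0.0556]
tcp_rot: [-0.0, 0.721, 0.693, -0.0]
force: [0.3, 0.7, -2.6]
opening: 0.659
gripper_force: 43.8
```

Request:
drive_tool(targets=[[0.6,[0,0.01,0.03],[0,0,0]],[0.6,[0,0.01,0.05],[0,0,0]],[0.6,[0,0.01,0.07],[0,0,0]],[0.6,[0,0.01,0.08],[0,0,0]],[0.6,[0,0.01,0.08],[0,0,0]]])

```text
time_s: 41.7
tool_pos: [0.599, 0.2472, 0.0502]
tcp_rot: [0.0, 0.721, 0.692, 0.001]
force: [-5.3, -0.6, 9.5]
opening: 0.662
gripper_force: 44.8
```

Request:
drive_tool(targets=[[0.6,[0,0,0.01],[0,0,0]],[0.3,[0,0,0.01],[0,0,0]],[0,[0,0,0.01],[0,0,0]],[0,[0,0,0.01],[0,0,0]],[0,[0,0,-0.25],[0,0,0]],[0,[0,0,-0.6],[0,0,0]],[0,[0,0,-0.95],[0,0,0]],[0,[0.15,-0.3,-0.95],[0,0,0]],[0,[0.3,-0.6,-0.95],[0,0,0]],[0,[0.4,-1,-0.95],[0,0,0]]])

```text
time_s: 42.7
tool_pos: [0.5001, 0.2915, 0.1435]
tcp_rot: [0.0, 0.722, 0.692, 0.001]
force: [-0.4, 0.2, 0.5]
opening: 0.998
gripper_force: 0.0
```

Request:
drive_tool(targets=[[0,[0.2,-0.35,-0.3],[0,0,0]],[0,[0.4,-0.65,-0.6],[0,0,0]],[0,[0.6,-0.9,-0.9],[0,0,0]],[0,[0.6,-0.9,-0.9],[0,0,0]],[0,[0.6,-0.9,-0.9],[0,0,0]]])

```text
time_s: 43.2
tool_pos: [0.4128, 0.3553, 0.2341]
tcp_rot: [0.0, 0.721, 0.693, 0.001]
force: [0.3, -0.2, -0.3]
opening: 0.998
gripper_force: 0.0
```

Run:
```python
from h import *
a=read_camera("scene"); t=read_camera("top"); print(sensors.sense()["tool_pos"])
cv2.imwrite("pics/f.png",np.hstack([cv2.resize(a[130:370,300:580],(400,343)),cv2.resize(t[110:310,280:513],(400,343))])[:,:,::-1])
cv2.imwrite("pics/ft.png",t[:,:,::-1])
h=cv2.cvtColor(t,cv2.COLOR_RGB2HSV)
for n,R in {"red":[((0,120,50),(8,255,255)),((172,120,50),(180,255,255))],"blue":[((112,120,50),(130,255,255))],"green":[((45,80,40),(85,255,255))]}.items():
    m=sum(cv2.inRange(h,*r) for r in R); m[:160]=0; m[230:]=0; k,l,st,ct=cv2.connectedComponentsWithStats((m>0).astype(np.uint8))
    for i in range(1,k):
        if st[i,4]>100: print(n,st[i],back("top",ct[i],.118)[0,:2].round(4))
for d in nets.outline_of("top","beaker")[:1]+nets.outline_of("top","beaker")[1:1]: print("beaker",d["extent"])
```

```text
[0.41265626 0.35378947 0.23174791]
red [323 167  22  22 370] [0.595  0.2454]
red [309 178  40  34 248] [0.5597 0.2601]
blue [378 171  22  22 375] [0.5893 0.1593]
green [431 178  24  22 396] [0.5789 0.0752]
green [404 182  36  39 309] [0.5548 0.1194]
beaker [148.3, 172.6, 188.8, 210.7]
```

View pics/f.png

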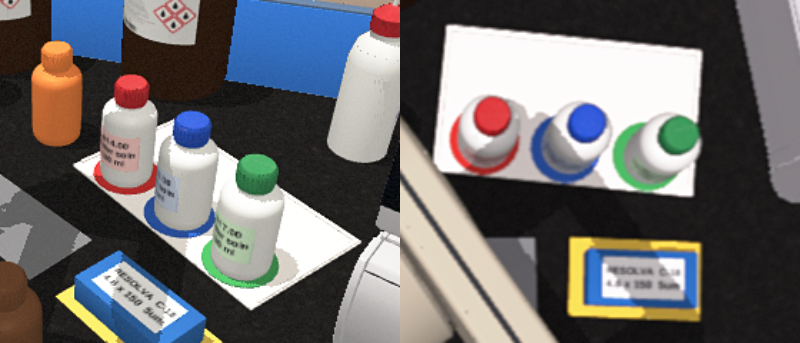

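The three bottles stand upright on their own discs, the carton is flat and centred on the yellow mat, and the beaker is untouched. Handing in.

```bash
python3 -c "
from cell import ticket
print(ticket.close_job())"
```

```text
the job is handed in; nothing more can be done
None
```

I handed in the finished job at about 43 s: each bottle stands on its matching disc (within about 5 mm), the carton is flat and centred on the yellow mat, and the beaker was not moved, but my first grasp missed and pressed on the red bottle's shoulder with up to 47 N of tool force, which may count against the 40 N limit although the bottle stayed standing.

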